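# Slide the bracelet stand back into its display bay

### The arm

A 7-joint arm with a two-finger parallel gripper is mounted at the origin on the work surface. World frame = base frame: x ahead of the robot, y to its left, z up, the work surface at z = 0. Lengths are in mm, angles in degrees, forces in N, time in s.
With the tool pointing down it reaches from about 400 to 875 mm from the base axis. Payload 6.5 kg.
Tool frame: the origin (TCP) lies at the very end of the fingers, on their centre line; the grasp point (between the pads) lies 19 mm behind it (env.grasp_offset is the z of the grasp point in the tool frame, in mm); z points along the fingers, x is the direction in which the jaws open and shut, and the axes are right-handed (so a half turn about z gives the same grasp; the last joint's range is limited). The gripper opens to 85 mm and grips with 20 to 120 N. Pads are 22 mm wide; open, the fingers measure 114 mm over their backs; the gripper's body (76 mm by 85 mm) begins 54 mm behind the grasp point. The pads swing forward as they close: fully open they stand 13 mm farther back than shut.
Start: joints at [60.149, 30.733, -0.252, 88.115, 0.149, 61.152, -4.079], TCP at [285.528, -583.921, 231.29] pointing down, gripper open.
Joint ranges: [-154.64, 154.64], [-21.42, 123.67], [-72.66, 72.17], [13.99, 137.28], [-74.86, 254.86], [10.95, 109.41], [-158.01, 158.01]. Speed limits (degrees/s): [136.94, 136.94, 180, 180, 180, 180, 180].

### API

Orientations are given as [roll, pitch, yaw] about the fixed x, y, z axes, in that order (R = Rz(yaw) Ry(pitch) Rx(roll)).
In Python, from cell import read_state, cams, ticket, env gives the robot as it stands.
- The arm moves only by the tool step_arm, never from a script. Its arguments are lists of equal length, an entry for each row: "claw": the opening, from 0 (shut) to 1 (fully open); "travel": the shift along the tool's x, y, z in m, a list of three; "rot": the turn, a rotation vector about the tool's x, y, z in rad, a list of three. A call has 1 to 8 rows; each row shifts and turns the commanded pose from where the row before left it, along the tool's axes as they then stand; what a row does not reach is not made up. A row lasts 1/8 s, in which the tool goes at most 62.5 mm and 10.7 degrees, less where a joint would pass 70% of its speed; a pose out of reach is approached as far as the arm can. A call with a gripper value outside its range is refused whole. The fingers move at their own pace and stop on an object; the grip force is fixed at half the most. Time passes only in rows, so rows that do not move let the fingers close. It gives the time, the measured TCP pose, the force and the opening at its end, in the units of the state.
- read_state(): the state, without advancing time (a new reading comes with each control period).
- cams.camera(name): name is "scene" or "top" or "wrist"; returns (picture, depth): 400x640x3 uint8, red, green, blue; 400x640 float32, mm along the optical axis (not along the pixel's ray), 0 where there is no reading.
- cams.calibration(name): a dict with "fx", "fy", "cx", "cy" (pixels), "k1" (the pictures are not rectified: a ray, as slopes to the right and down, at radius r is drawn at 1 + k1 r^2 times it, then the intrinsics apply), "xyz" and "rotation" of the camera in the world; the wrist camera has in their place "hand_eye" (4x4, takes a point from camera to tool coordinates, whose origin is the TCP and whose axes are the tool frame's). Camera axes: x right, y up, looking along -z (the intrinsics and any distortion apply to the point x, -y, -z); pixel columns grow to the right and rows downward; lengths in mm; the calibration is good to about 2 mm. A picture is of the moment at which its call begins: read the wrist's pose just before it. calibration takes no time and is no camera call.
- ticket.hand_in(): hands the job in, once; it reports no verdict.
The state is a dict: "clock": time; "qpos": joint angles; "joint_velocities": joint speeds; "joint_torque": joint torques, N m; "position": TCP position; "ee_rot": TCP orientation; "contact_force": force on the tool from outside, world axes, zero at the start; "torque": the same for the moment, N m; "width": opening from 0.0 (shut) to 1.0 (fully open).
Only numpy, scipy, OpenCV 4.12 (cv2) and the standard library are available. Lean on these libraries where they do the work, as an engineer would, in place of code of your own. Each camera call takes 0.05 s, during which the arm holds its last target.

### The job

A customer has left one of the two tall bracelet stands out on the stall table. Push it low down, against its round wooden foot only and never by the column, so that it slides upright and steadily over the table into the free bay of the wooden display rack, beside its partner, until its foot is fully home against the bay's back rail. Do not grip it, lift it or let it tip, leave everything else where it is, and let go of it at the end.

Things in the scene. Friction and masses are not known exactly. Their poses are not given: they have to be found in the camera images.
- stand: the bracelet stand to move, out on the table, 268 mm tall, 0.3 to 0.6 kg; identical to its partner in the rack. Its foot is an upright wooden cylinder, 76 mm in diameter, 28 mm high, under the slim column. Origin at the centre of the foot's underside, on the table (z = 0), z up; its yaw does not matter. Pushed higher than some 30 mm it may tip over
- stand_column: the column of that stand, fixed on its foot: a steel post 16 mm in diameter from 28 to 158 mm above the table, then a grey padded roll 40 mm in diameter (46 mm over its bracelets) up to 268 mm, coaxial with the foot. Not to be touched. Its origin is the same point as the stand's origin, at the underside of the foot
- rack: dark wooden E-shaped frame without floor, fixed, 246 (x) x 80 (y) mm, 22 mm high. Two bays, 98 mm wide, centres at x = -60 and +60 mm, y = 0, open to its -y side. Back rail's face at y = +38 mm: a foot touching it is centred at y = 0. Side rails (outer 14 mm, middle 22 mm) end at y = -22 mm. Origin on the table midway between the bays; yaw within 0.25 rad of the world axes
- pad: round grey felt disc, 70 mm in diameter, 1 mm thin, flat in the free bay; it does not hinder sliding. Origin at its centre on the table = centre of the free bay, where the foot's centre belongs when the foot touches the back rail; axes parallel to the rack's (y points from the mouth to the back rail)
- partner: the other bracelet stand, identical, standing in the occupied bay of the rack; stays there. Origin at the centre of its foot's underside
- box: a small closed plywood jewellery box, 84 x 104 mm, 50 mm high, a bystander behind the rack (its +y side). Origin at the centre of its underside
- cone: a white ceramic ring cone, 52 mm in diameter at its foot, 58 mm high, a bystander on the far side of the work. Origin at the centre of its underside
- cup: an open steel cup, 68 mm in diameter, 75 mm high, a bystander behind the rack (its +y side). Origin at the centre of its underside

How it is judged:
By the outcome, as a careful person would: the job done as asked, in the order asked, and still so for the second after the job is handed in, with the robot touching nothing.
It also fails if it takes over 56 s, if anything falls off the work surface, if the arm or the gripper's body presses on something with over 40 N, if the wrist force passes 120 N, or if a joint passes its speed limit or range.

## Working session

There is one attempt and no reset: what is moved stays moved. The work goes in short steps, Python scripts to look and compute and a tool call to move; the robot and the scene stay as the last step left them, time stands still between calls to the robot, and variables do not carry over. Pictures are saved under pics/ and viewed, and the job is handed in when it is done.

Besides the shell and the picture viewer there is one more tool, called after "Request:" as name(argument=value, ...) on one line, values as JSON. step_arm: Moves the arm, as the interface text tells. Its arguments: {"type":"object","properties":{"claw":{"type":"array"},"travel":{"type":"array"},"rot":{"type":"array"}},"required":["claw","travel","rot"]}

```bash
ls; mkdir -p pics; python3 - <<'E'
from cell import read_state,cams,ticket,env
import cv2
s=read_state();print(s)
import numpy as np
for n in("scene","top"):
    p,d=cams.camera(n);cv2.imwrite(f"pics/{n}0.png",p[:,:,::-1]);np.savez(f"{n}0.npz",p=p,d=d);print(n,cams.calibration(n))
E
```

```text
pics
{'clock': 0.0, 'qpos': array([60.14793655, 30.77919883, -0.25392279, 88.17203636,  0.14750355,
       61.14788618, -4.07867828]), 'joint_velocities': array([ 0.09338805,  0.06086046,  0.01734887, -0.04675058, -0.07120471,
        0.05769694,  0.14024542]), 'joint_torque': array([-5.66649232e-04, -5.83420444e+01,  1.04821153e+00, -2.59100890e+01,
        1.23003364e-02,  9.49364388e-03,  4.52339827e-05]), 'position': array([ 285.25564455, -583.36655654,  230.38475934]), 'ee_rot': array([ 1.79993840e+02,  9.86040928e-02, -6.39370616e+01]), 'contact_force': array([ 0.02360002, -0.57673587,  0.21322222]), 'torque': array([-0.01347868, -0.0174467 , -0.00397706]), 'width': 1.0004816526774396}
scene {'fx': 426.2007496589662, 'fy': 426.2007496589662, 'cx': 315.6419419706651, 'cy': 200.62068808550836, 'k1': -0.10931175323424398, 'xyz': array([1287.46028726,  163.99923375,  736.26179048]), 'rotation': array([ 44.45486544,  -0.81576397, 101.11602014])}
top {'fx': 371.541308803842, 'fy': 371.541308803842, 'cx': 327.8839795161146, 'cy': 199.99657135197404, 'k1': -0.07543259190195284, 'xyz': array([409.27028289,  47.85529472, 831.54484062]), 'rotation': array([ 1.30534596e+01,  3.25206100e-02, -9.15820646e+01])}
```

View pics/scene0.png

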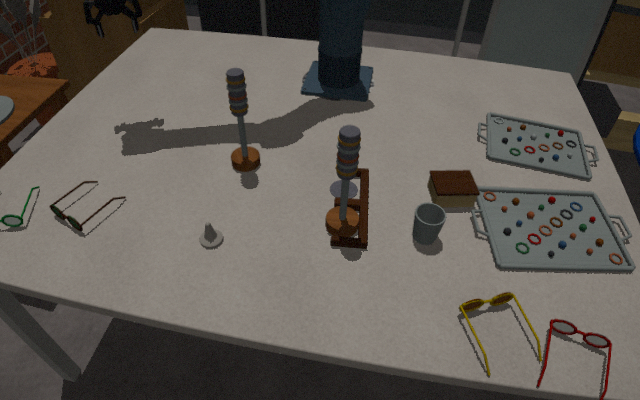

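View pics/top0.png

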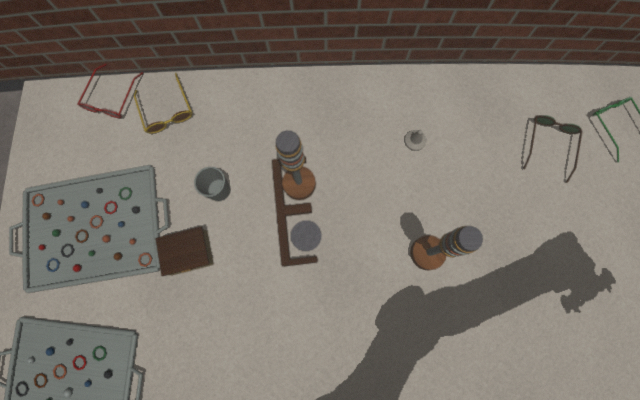

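The scene view shows the stand's foot at about (245,160), the partner's at (342,222) and the pad at (344,188). In the top view the stand's foot is at (429,252), the pad at (305,236), the partner's foot at (299,184) and the cone at (415,140). Next I'll measure these.

```bash
cat > h.py <<'E'
import numpy as np,cv2
from scipy.spatial.transform import Rotation as R
from cell import read_state,cams
def pose(n):
    c=cams.calibration(n)
    if n=="wrist":
        s=read_state();T=np.eye(4);T[:3,:3]=R.from_euler('xyz',s['ee_rot'],degrees=True).as_matrix();T[:3,3]=s['position']
        T=T@np.array(c['hand_eye']);return c,T[:3,:3],T[:3,3]
    return c,R.from_euler('xyz',c['rotation'],degrees=True).as_matrix(),np.array(c['xyz'])
def rays(n,uv,P=None):
    c,M,o=P or pose(n)
    K=np.array([[c['fx'],0,c['cx']],[0,c['fy'],c['cy']],[0,0,1]])
    q=cv2.undistortPoints(np.asarray(uv,float).reshape(-1,1,2),K,np.array([c['k1'],0,0,0,0.])).reshape(-1,2)
    return o,(M@np.c_[q[:,0],-q[:,1],-np.ones(len(q))].T).T
def plane(n,uv,z,P=None):
    o,d=rays(n,uv,P);return o+d*((z-o[2])/d[:,2])[:,None]
def circ(xy):
    A=np.c_[2*xy,np.ones(len(xy))];s=np.linalg.lstsq(A,(xy**2).sum(1),rcond=None)[0]
    return s[:2],np.sqrt(s[2]+s[0]**2+s[1]**2)
E
python3 - <<'E'
from h import *
for n,boxes in (("top",dict(stand=(405,225,455,278),partner=(275,160,322,205),pad=(285,215,325,256),cone=(400,125,430,155))),("scene",dict(stand=(225,140,268,178),partner=(320,200,362,240),pad=(325,178,360,200)))):
    f=np.load(n+"0.npz");p=f['p'];hsv=cv2.cvtColor(p,cv2.COLOR_RGB2HSV)
    for k,(a,b,c,d) in boxes.items():
        print(n,k,"center px",p[(b+d)//2,(a+c)//2],hsv[(b+d)//2,(a+c)//2])
    big=[cv2.resize(p[b-5:d+5,a-5:c+5],(260,260),interpolation=0) for a,b,c,d in list(boxes.values())[:3]]
    cv2.imwrite(f"pics/crop_{n}.png",np.hstack(big)[:,:,::-1])
E
```

```text
top stand center px [61 61 58] [30 13 61]
top partner center px [71 73 69] [45 14 73]
top pad center px [90 88 89] [165   6  90]
top cone center px [94 90 83] [19 30 94]
scene stand center px [48 29  9] [ 15 207  48]
scene partner center px [42 28 17] [ 13 152  42]
scene pad center px [46 47 46] [60  5 47]
```

View pics/crop_top.png

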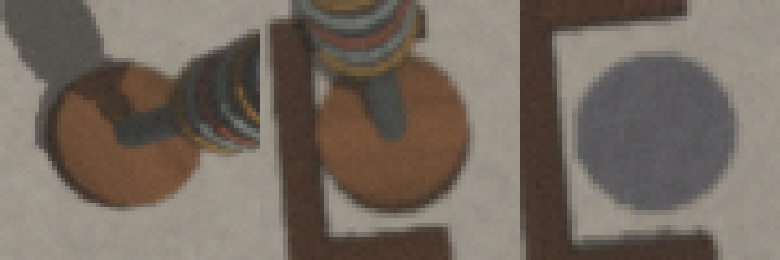

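View pics/crop_scene.png

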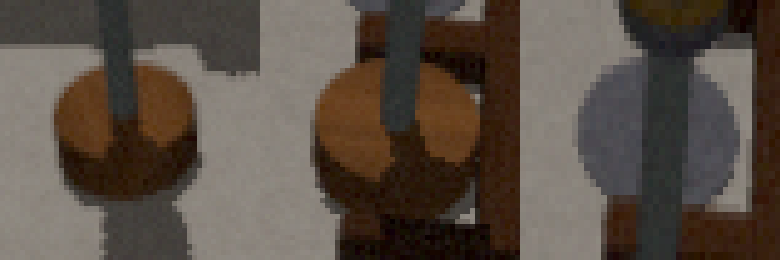

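```bash
cat > m.py <<'E'
from h import *
def robust(xy,r0):
    from scipy.optimize import least_squares
    f=lambda q:np.hypot(xy[:,0]-q[0],xy[:,1]-q[1])-q[2]
    s=least_squares(f,[*np.median(xy,0),r0],loss='soft_l1',f_scale=1.0);return s.x,np.median(abs(f(s.x)))
def edge(mask):
    cs,_=cv2.findContours(mask,cv2.RETR_EXTERNAL,cv2.CHAIN_APPROX_NONE);c=max(cs,key=cv2.contourArea)
    return cv2.convexHull(c).reshape(-1,2),c.reshape(-1,2)
def sub(m,box):
    o=np.zeros_like(m);a,b,c,d=box;o[b:d,a:c]=m[b:d,a:c];return o
E
python3 - <<'E'
from m import *
for n,boxes in (("top",dict(stand=(405,225,455,278),partner=(275,165,322,205))),("scene",dict(stand=(225,140,268,178),partner=(320,200,362,240)))):
    f=np.load(n+"0.npz");p=f['p'];hsv=cv2.cvtColor(p,cv2.COLOR_RGB2HSV)
    m=((hsv[...,1]>95)&(hsv[...,0]<20)&(hsv[...,2]>68)).astype(np.uint8)*255
    for k,b in boxes.items():
        mm=cv2.morphologyEx(sub(m,b),cv2.MORPH_OPEN,np.ones((3,3)))
        h,_=edge(mm);print(n,k,*robust(plane(n,h,28)[:,:2],38), len(h), (mm>0).sum())
f=np.load("top0.npz");p=f['p'].astype(int);hsv=cv2.cvtColor(f['p'],cv2.COLOR_RGB2HSV)
m=((p[...,0]-p[...,2]<6)&(hsv[...,2]<110)).astype(np.uint8)*255
h,_=edge(cv2.morphologyEx(sub(m,(285,215,325,256)),cv2.MORPH_OPEN,np.ones((3,3))));print("pad",robust(plane("top",h,1)[:,:2],35),len(h))
m=((hsv[...,2]<75)&(hsv[...,1]>60)).astype(np.uint8)*255
mm=sub(m,(268,155,322,270));cv2.imwrite("pics/rackmask.png",cv2.resize(mm[150:275,260:330],None,fx=4,fy=4,interpolation=0))
# front face inner edge of back rail, outer edge: per row
L=[];Rr=[]
for r in list(range(170,258)):
    c=np.where(mm[r])[0]
    if len(c)==0: continue
    L.append((c[0]-.5,r))
    if 218<r<256:
        k=c[0]
        while mm[r,k]:k+=1
        Rr.append((k-.5,r))
for q,nm in((L,"outer"),(Rr,"inner")):
    w=plane("top",np.array(q),22)[:,:2]
    v=cv2.fitLine(w.astype(np.float32),cv2.DIST_HUBER,0,.01,.01).ravel();print(nm,v,np.degrees(np.arctan2(v[1],v[0])))
# end rail outer edge (bottom) 
B=[]
for c in range(290,314):
    r=np.where(mm[240:270,c])[0]+240
    if len(r):B.append((c,r[-1]+.5,r[0]-.5))
B=np.array(B)
for j in(1,2):
    w=plane("top",B[:,[0,j]],22)[:,:2];v=cv2.fitLine(w.astype(np.float32),cv2.DIST_HUBER,0,.01,.01).ravel();print("side",v,np.degrees(np.arctan2(v[1],v[0])))
E
```

```text
top stand [ 472.79276198 -172.54411324   35.7690895 ] 0.515853049754945 16 619
top partner [639.09702099 108.30496352  36.66965364] 0.5489721700479393 20 668
scene stand [ 479.69307933 -182.47148352   28.54261774] 2.1860880196966797 13 270
scene partner [642.42301171 104.28946357  33.4148196 ] 0.7294528223912735 14 427
pad (array([521.68207032,  95.47134808,  33.68233185]), np.float64(0.13566268261652326)) 20
outer [9.9536204e-01 9.6199654e-02 5.7041028e+02 1.5661475e+02] 5.520371
inner [9.9421078e-01 1.0744745e-01 5.1471741e+02 1.3568723e+02] 6.1681933
side [ 9.7078450e-02 -9.9527675e-01  4.5882056e+02  1.0388874e+02] -84.42904
side [ 8.4859788e-02 -9.9639291e-01  4.7049323e+02  1.0344329e+02] -85.132034
```

View pics/rackmask.png

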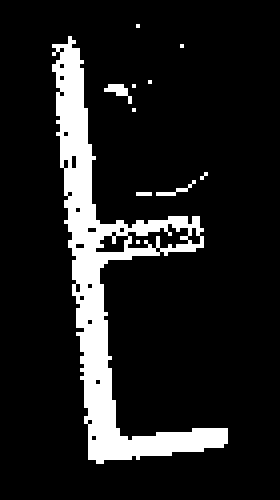

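Request:
step_arm(claw=[0.56,0.56,0.56,0.56,0.56,0.56,0.56,0.56], travel=[[0,0,0],[0,0,0],[0,0,0],[0,0,0],[0,0,0],[0,0,0],[0,0,0],[0,0,0]], rot=[[0,0,-0.152],[0,0,-0.152],[0,0,-0.152],[0,0,-0.152],[0,0,-0.152],[0,0,-0.152],[0,0,-0.152],[0,0,-0.152]])

```text
clock: 1.1
position: [285.3, -583.6, 230.7]
ee_rot: [-179.9, 0.0, 6.0]
contact_force: [-0.4, -0.2, 0.1]
width: 0.558
```

Request:
step_arm(claw=[0.56,0.56,0.56,0.56,0.56,0.56,0.56,0.56], travel=[[0.028,-0.032,0],[0.029,-0.0325,0],[0.029,-0.0325,0],[0.029,-0.0325,0],[0.029,-0.0325,0],[0.029,-0.0325,0],[0.029,-0.0325,0],[0.028,-0.032,0]], rot=[[0,0,0],[0,0,0],[0,0,0],[0,0,0],[0,0,0],[0,0,0],[0,0,0],[0,0,0]])

```text
clock: 2.1
position: [489.0, -301.9, 231.0]
ee_rot: [-180.0, 0.0, 5.7]
contact_force: [-0.1, -0.4, 0.4]
width: 0.556
```

Request:
step_arm(claw=[0.56,0.56,0.56,0.56,0.56], travel=[[0,0,0],[0,0,0],[0,0,0],[0,0,0],[0,0,0]], rot=[[0.14,0,0],[0.14,0,0],[0.14,0,0],[0.14,0,0],[0.14,0,0]])

```text
clock: 2.72
position: [488.4, -303.7, 231.2]
ee_rot: [-139.6, -0.0, 5.7]
contact_force: [0.8, 0.6, -0.0]
width: 0.559
```

```bash
python3 - <<'E'
from h import *
s=read_state();print(s['clock'],s['position'],s['ee_rot'],s['qpos'].round(1))
print(cams.calibration('wrist'))
p,d=cams.camera('wrist');cv2.imwrite("pics/w1.png",p[:,:,::-1])
p,d=cams.camera('scene');cv2.imwrite("pics/s1.png",p[:,:,::-1])
E
```

```text
2.725 [ 488.39716264 -303.73450624  231.24413439] [-1.39646443e+02 -1.65408913e-02  5.69602668e+00] [ 57.6  45.8 -26.6  76.7 -11.4  88.1  42.6]
{'fx': 326.71669121146164, 'fy': 326.71669121146164, 'cx': 318.8638648031183, 'cy': 202.61414198071688, 'k1': -0.01350832910739544, 'hand_eye': array([[ 9.99999629e-01, -6.07822871e-04,  6.09849796e-04,
         6.02835923e-01],
       [-3.90789638e-04, -9.51526222e-01, -3.07567384e-01,
        -7.97259150e+01],
       [ 7.67234563e-04,  3.07567032e-01, -9.51526107e-01,
        -1.43167692e+02],
       [ 0.00000000e+00,  0.00000000e+00,  0.00000000e+00,
         1.00000000e+00]])}
```

View pics/w1.png

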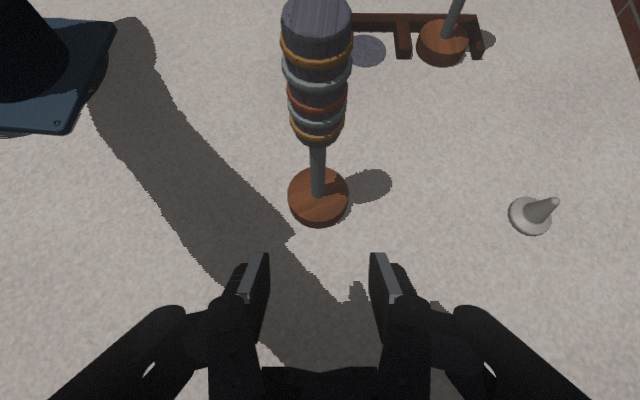

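View pics/s1.png

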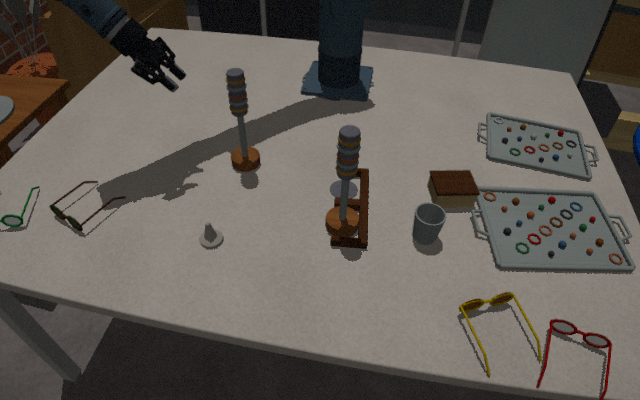

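The wrist view shows the stand's foot at (318,196), centred between the fingers at columns 258 and 380. The pad is at (366,50) and the partner's foot at (443,42). I'll use this as the second view for measuring.

```bash
python3 - <<'E'
from m import *
P=pose("wrist")
p=cv2.imread("pics/w1.png")[:,:,::-1].copy();hsv=cv2.cvtColor(p,cv2.COLOR_RGB2HSV)
for b in((280,160,355,232),(410,10,475,72)):
    m=((hsv[...,1]>95)&(hsv[...,0]<20)&(hsv[...,2]>75)).astype(np.uint8)*255
    mm=cv2.morphologyEx(sub(m,b),cv2.MORPH_OPEN,np.ones((3,3)))
    h,c=edge(mm);w=plane("wrist",h,28,P)[:,:2];print(robust(w,38),len(h),(mm>0).sum())
    # top disc sides: widest columns -> two tangents; z from two-view with top centre
q=p.astype(int);m=((q[...,0]-q[...,2]<6)&(hsv[...,2]<125)).astype(np.uint8)*255
h,_=edge(cv2.morphologyEx(sub(m,(345,30,390,70)),cv2.MORPH_OPEN,np.ones((3,3))));print("pad",robust(plane("wrist",h,1,P)[:,:2],35))
E
```

```text
(array([ 471.69864497, -177.25523917,   36.1903781 ]), np.float64(0.17324049349274517)) 24 1850
(array([637.3709619 , 100.86619211,  36.4306169 ]), np.float64(0.3729714034366687)) 20 949
pad (array([517.80958684,  88.98137419,  36.38533804]), np.float64(0.5813921201481165))
```

Request:
step_arm(claw=[0.56,0.56,0.56,0.56,0.56,0.56,0.56,0.56], travel=[[-0.0005,0.0136,0.0237],[-0.0005,0.0136,0.0237],[-0.0005,0.0136,0.0237],[-0.0005,0.0136,0.0237],[-0.0005,0.0136,0.0237],[-0.0005,0.0136,0.0237],[-0.0005,0.0136,0.0237],[-0.0005,0.0136,0.0237]], rot=[[0,0,0],[0,0,0],[0,0,0],[0,0,0],[0,0,0],[0,0,0],[0,0,0],[0,0,0]])

```text
clock: 3.82
position: [481.2, -264.4, 16.1]
ee_rot: [-140.1, -0.1, 5.8]
contact_force: [0.5, -0.2, -0.8]
width: 0.56
```

```bash
python3 - <<'E'
from h import *
s=read_state();print(s['clock'],s['position'],s['ee_rot'],s['qpos'].round(1))
p,d=cams.camera('wrist');cv2.imwrite("pics/w2.png",p[:,:,::-1])
p,d=cams.camera('scene');cv2.imwrite("pics/s2.png",cv2.resize(p[40:240,120:440],None,fx=2.5,fy=2.5)[:,:,::-1])
s=read_state();print(s['position'])
E
```

```text
3.825 [ 481.15587018 -264.3611548    16.10485477] [-1.40074614e+02 -6.18332866e-02  5.82124993e+00] [ 55.4  59.2 -24.7  84.8  -7.9  67.4  47.5]
[ 479.25565696 -262.8246906    14.64328159]
```

View pics/w2.png

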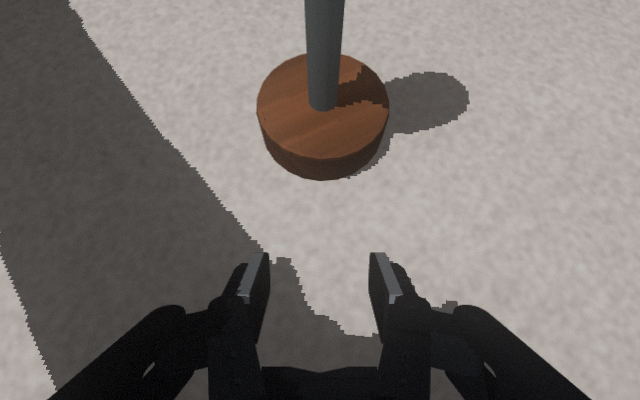

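View pics/s2.png

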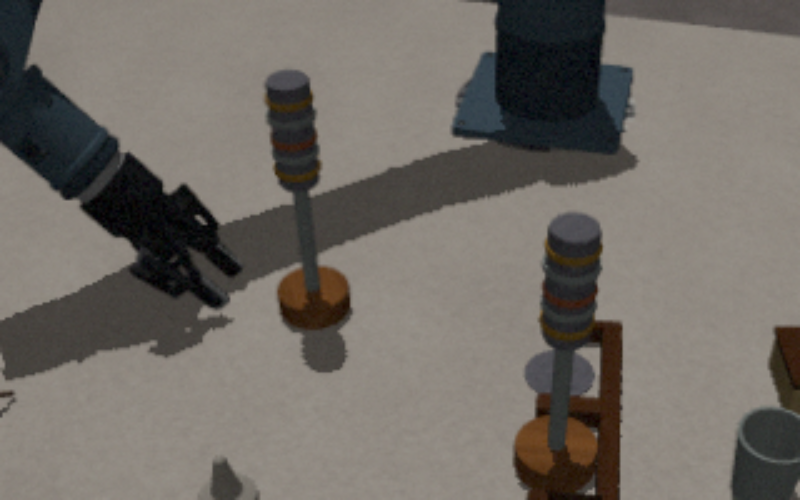

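The foot shows at (323,105) in the wrist view, close to centred on the cradle (column 319). The fingers are still clear of it.

```bash
python3 - <<'E'
from m import *
S=[read_state()['position'] for _ in range(1)]
P=pose("wrist");s=read_state();print(s['position'],s['contact_force'])
p,_=cams.camera('wrist');hsv=cv2.cvtColor(p,cv2.COLOR_RGB2HSV)
m=((hsv[...,1]>95)&(hsv[...,0]<20)&(hsv[...,2]>95)).astype(np.uint8)*255
mm=cv2.morphologyEx(sub(m,(240,40,400,190)),cv2.MORPH_OPEN,np.ones((3,3)))
h,c=edge(mm);w=plane("wrist",h,28,P)[:,:2];(x,y,r),e=robust(w,38);print(x,y,r,e)
d=np.array([x,y])-s['position'][:2];a=np.radians(5.8)
print("right",d@[np.cos(a),np.sin(a)],"fwd",d@[-np.sin(a),np.cos(a)])
# fingertips px
for z in(16,20,24):print(z,plane("wrist",[(262,254),(375,254)],z,P))
E
```

```text
[ 479.25565696 -262.8246906    14.64328159] [-1.3918244   0.2112054   0.93941427]
473.55736864680955 -173.65219611533013 36.27215750329169 0.1315314500607201
right 3.3423249908134034 fwd 89.29184243660094
16 [[ 451.06710397 -259.39198107   16.        ]
 [ 506.80442704 -253.65761813   16.        ]]
20 [[ 451.88086401 -260.25981155   20.        ]
 [ 506.22012303 -254.66928413   20.        ]]
24 [[ 452.69462405 -261.12764203   24.        ]
 [ 505.63581902 -255.68095012   24.        ]]
```

Request:
step_arm(claw=[0.56,0.56,0.56,0.56,0.56,0.56], travel=[[0.0006,-0.0058,0.0062],[0.0006,-0.0058,0.0062],[0.0006,-0.0058,0.0062],[0.0006,-0.0058,0.0062],[0.0006,-0.0058,0.0062],[0,0,0]], rot=[[0,0,0],[0,0,0],[0,0,0],[0,0,0],[0,0,0],[0,0,0]])

```text
clock: 4.72
position: [479.3, -221.6, 11.2]
ee_rot: [-139.8, 0.0, 5.8]
contact_force: [0.2, -1.2, -0.4]
width: 0.557
```

```bash
python3 - <<'E'
from m import *
P=pose("wrist");s=read_state();print(s['position'],s['ee_rot'],s['contact_force'])
p,_=cams.camera('wrist');hsv=cv2.cvtColor(p,cv2.COLOR_RGB2HSV);cv2.imwrite("pics/w3.png",p[:,:,::-1])
m=((hsv[...,1]>95)&(hsv[...,0]<20)&(hsv[...,2]>95)).astype(np.uint8)*255
mm=cv2.morphologyEx(sub(m,(230,40,410,260)),cv2.MORPH_OPEN,np.ones((3,3)))
h,c=edge(mm);w=plane("wrist",h,28,P)[:,:2];(x,y,r),e=robust(w,38);print(x,y,r,e)
d=np.array([x,y])-s['position'][:2];a=np.radians(5.8)
print("right",d@[np.cos(a),np.sin(a)],"fwd",d@[-np.sin(a),np.cos(a)])
p,d=cams.camera('scene');cv2.imwrite("pics/s3.png",cv2.resize(p[80:200,130:300],None,fx=4,fy=4)[:,:,::-1])
E
```

```text
[ 479.30496401 -221.61987987   11.20233305] [-1.39842386e+02  1.17611452e-02  5.79208018e+00] [ 0.19193262 -1.23139256 -0.44725451]
473.5560499511725 -173.59874302803152 36.29472736672485 0.13543078097284678
right -0.8666454215166034 fwd 48.356266625200554
```

View pics/w3.png

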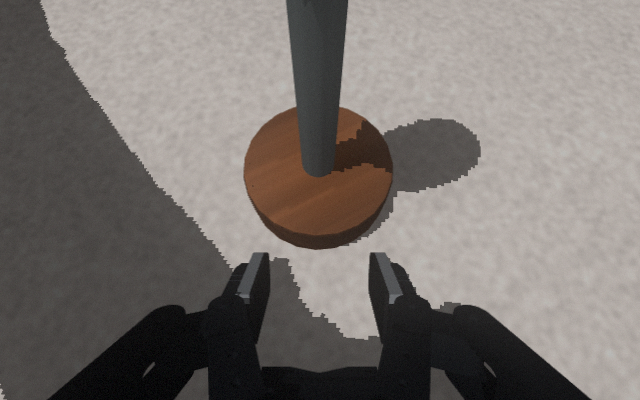

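View pics/s3.png

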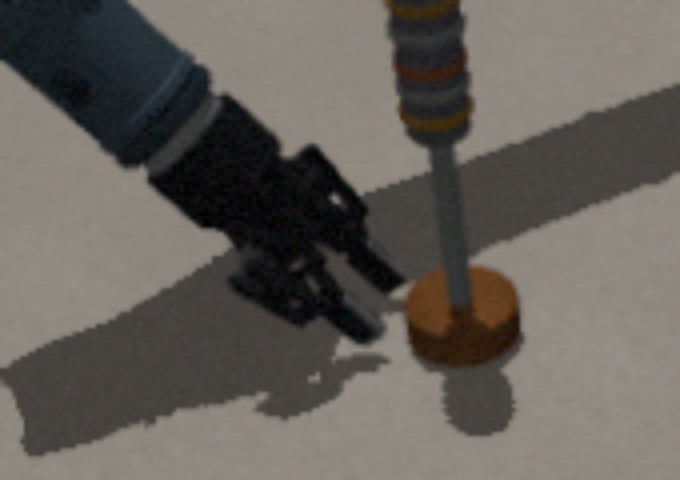

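Request:
step_arm(claw=[0.56,0.56,0.56,0.56,0.56,0.56,0.56,0.56], travel=[[-0.0004,-0.001,0.0019],[-0.0004,-0.001,0.0019],[0,-0.0015,0.0013],[0,-0.0015,0.0013],[0,-0.0015,0.0013],[0,-0.0015,0.0013],[0,-0.0015,0.0013],[0,-0.0015,0.0013]], rot=[[0,0,0],[0,0,0],[0,0,0],[0,0,0],[0,0,0],[0,0,0],[0,0,0],[0,0,0]])

```text
clock: 5.82
position: [477.1, -207.0, 9.3]
ee_rot: [-139.9, -0.0, 5.7]
contact_force: [-0.6, -2.3, -0.1]
width: 0.562
```

```bash
cat > foot.py <<'E'
from m import *
import sys
P=pose("wrist");s=read_state();print(s['clock'],s['position'],s['ee_rot'],s['contact_force'])
p,_=cams.camera('wrist');hsv=cv2.cvtColor(p,cv2.COLOR_RGB2HSV);cv2.imwrite(f"pics/{sys.argv[1]}.png",p[:,:,::-1])
m=((hsv[...,1]>95)&(hsv[...,0]<20)&(hsv[...,2]>95)).astype(np.uint8)*255
mm=cv2.morphologyEx(sub(m,(230,100,410,290)),cv2.MORPH_OPEN,np.ones((3,3)))
h,c=edge(mm);w=plane("wrist",h,28,P)[:,:2];(x,y,r),e=robust(w,38);print("foot",x,y,r,e)
d=np.array([x,y])-s['position'][:2];a=np.radians(5.8)
print("right",d@[np.cos(a),np.sin(a)],"fwd",d@[-np.sin(a),np.cos(a)])
E
python3 foot.py w4
```

```text
5.825 [ 477.07161256 -206.97045306    9.33317461] [-1.39912148e+02 -4.29618474e-03  5.72667685e+00] [-0.58115148 -2.30095425 -0.1146497 ]
foot 473.8587828162576 -173.4949337307333 36.5219681055785 0.16666996069134754
right 0.18652969380043274 fwd 33.6288250810363
```

View pics/w4.png

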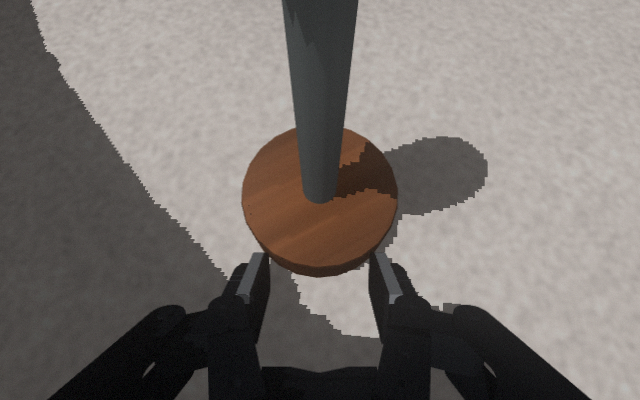

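The foot at (320,200) is just meeting both finger edges at (268,258) and (370,258). I'll push on with a gentle ramp.

Request:
step_arm(claw=[0.56,0.56,0.56,0.56,0.56,0.56,0.56,0.56], travel=[[0,-0.0015,0.0013],[0,-0.0023,0.0019],[0,-0.0031,0.0026],[0.0005,-0.0038,0.0032],[0.001,-0.0046,0.0039],[0.0015,-0.0046,0.0039],[0.002,-0.0046,0.0039],[0.0025,-0.0046,0.0039]], rot=[[0,0,0],[0,0,0],[0,0,0],[0,0,0],[0,0,0],[0,0,0],[0,0,0],[0,0,0]])

```text
clock: 6.88
position: [480.6, -167.7, 9.3]
ee_rot: [-139.9, 0.0, 5.7]
contact_force: [-0.1, -1.9, 0.2]
width: 0.562
```

```bash
python3 foot.py w5
```

```text
6.875 [ 480.60269667 -167.73082952    9.28058661] [-1.39882051e+02  1.89982587e-02  5.74770313e+00] [-0.09380818 -1.8989923   0.15785506]
foot 476.2189354107714 -135.366411877208 35.40977859539101 0.5088619193967006
right -1.0906913011537425 fwd 32.641741445409295
```

View pics/w5.png

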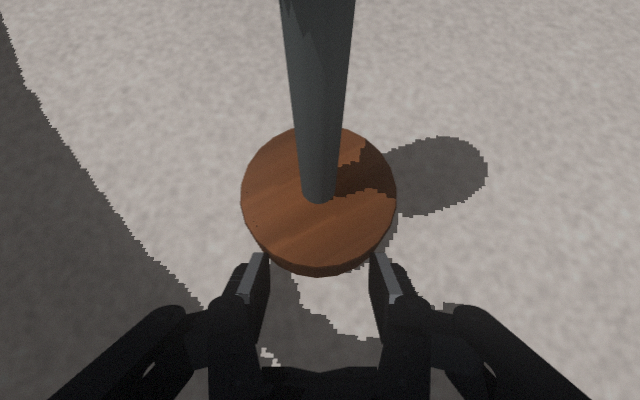

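Request:
step_arm(claw=[0.56,0.56,0.56,0.56,0.56,0.56,0.56,0.56], travel=[[0.0024,-0.0038,0.0032],[0.0024,-0.0038,0.0032],[0.0024,-0.0038,0.0032],[0.0024,-0.0038,0.0032],[0.0024,-0.0038,0.0032],[0.0024,-0.0038,0.0032],[0.0024,-0.0038,0.0032],[0.0024,-0.0038,0.0032]], rot=[[0,0,0],[0,0,0],[0,0,0],[0,0,0],[0,0,0],[0,0,0],[0,0,0],[0,0,0]])

```text
clock: 7.92
position: [495.9, -126.5, 9.3]
ee_rot: [-139.9, 0.0, 5.7]
contact_force: [-0.2, -1.7, 0.2]
width: 0.559
```

```bash
python3 foot.py w6; python3 - <<'E'
from h import *
p,d=cams.camera('scene');cv2.imwrite("pics/s6.png",cv2.resize(p[50:250,130:400],None,fx=2.8,fy=2.8)[:,:,::-1])
E
```

```text
7.925 [ 495.93336157 -126.45829603    9.29932577] [-1.39893560e+02  2.15961213e-03  5.73350534e+00] [-0.17811416 -1.70069361  0.19732549]
foot 489.75410205828115 -95.51986464391894 33.455128494871666 0.5006115570103482
right -3.021102765858135 fwd 31.404501634846557
```

View pics/s6.png

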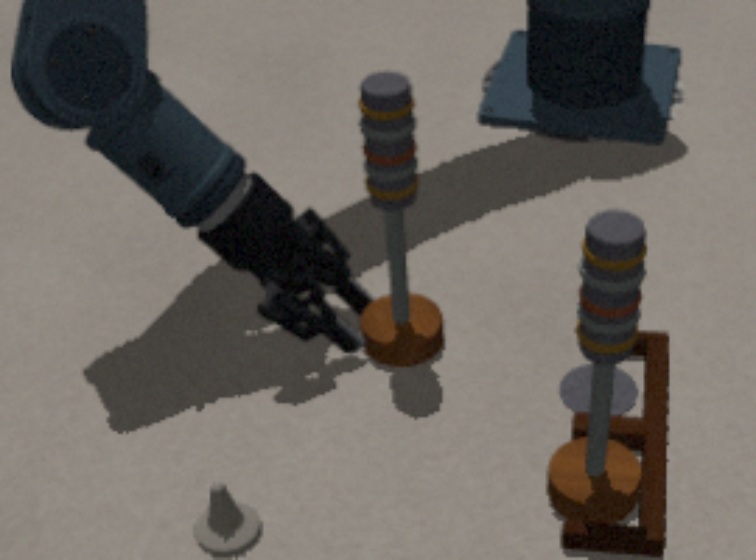

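View pics/w6.png

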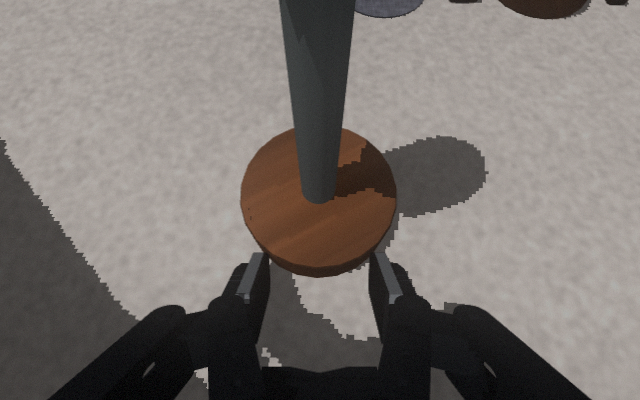

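The stand is upright and still seated in the cradle. The foot is at (319,198) in the wrist view, unchanged, and the pad is entering at (388,0).

Request:
step_arm(claw=[0.56,0.56,0.56,0.56,0.56,0.56,0.56,0.56], travel=[[0.0024,-0.0038,0.0032],[0.0024,-0.0038,0.0032],[0.0024,-0.0038,0.0032],[0.0024,-0.0038,0.0032],[0.0024,-0.0038,0.0032],[0.0024,-0.0038,0.0032],[0.0024,-0.0038,0.0032],[0.0024,-0.0038,0.0032]], rot=[[0,0,0],[0,0,0],[0,0,0],[0,0,0],[0,0,0],[0,0,0],[0,0,0],[0,0,0]])

```text
clock: 9.02
position: [511.1, -85.0, 9.3]
ee_rot: [-139.9, 0.0, 5.7]
contact_force: [-0.0, -2.0, 1.1]
width: 0.559
```

Request:
step_arm(claw=[0.56,0.56,0.56,0.56,0.56,0.56], travel=[[0.0024,-0.0038,0.0032],[0.0024,-0.0038,0.0032],[0.0024,-0.0038,0.0032],[0.002,-0.0031,0.0026],[0.0015,-0.0023,0.0019],[0.001,-0.0015,0.0013]], rot=[[0,0,0],[0,0,0],[0,0,0],[0,0,0],[0,0,0],[0,0,0]])

```text
clock: 9.78
position: [520.2, -60.2, 9.3]
ee_rot: [-139.9, 0.0, 5.7]
contact_force: [-1.0, -2.5, 0.2]
width: 0.561
```

```bash
python3 foot.py w7;python3 - <<'E'
from h import *
p,d=cams.camera('top');cv2.imwrite("pics/t7.png",p[:,:,::-1])
E
```

```text
9.775 [520.22452083 -60.20213079   9.30323187] [-1.39891674e+02  5.86002451e-03  5.73740802e+00] [-0.99474099 -2.46114532  0.16471238]
foot 514.6452718273401 -29.028840654867032 34.01012709518551 0.6083864918637261
right -2.4004299296528893 fwd 31.577523230111463
```

View pics/w7.png

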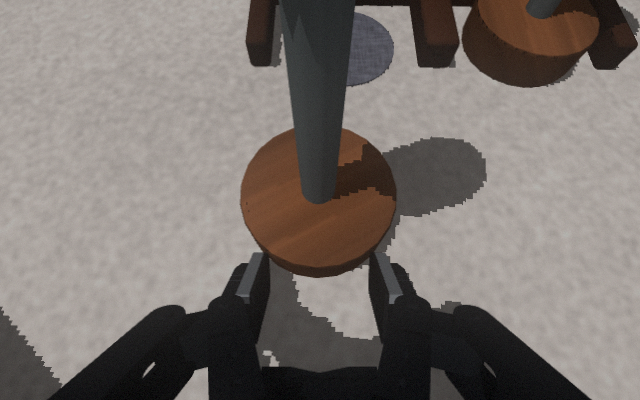

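View pics/t7.png

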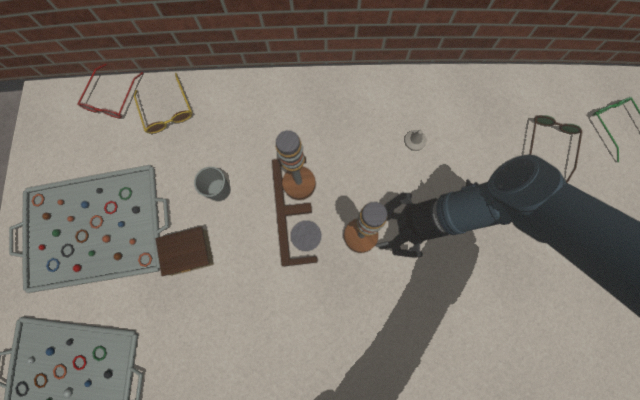

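```bash
python3 - <<'E'
import cv2
p=cv2.imread("pics/w7.png")[0:100,230:480];cv2.imwrite("pics/w7c.png",cv2.resize(p,None,fx=3.2,fy=3.2,interpolation=0))
E
```

```text
(no output)
```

View pics/w7c.png

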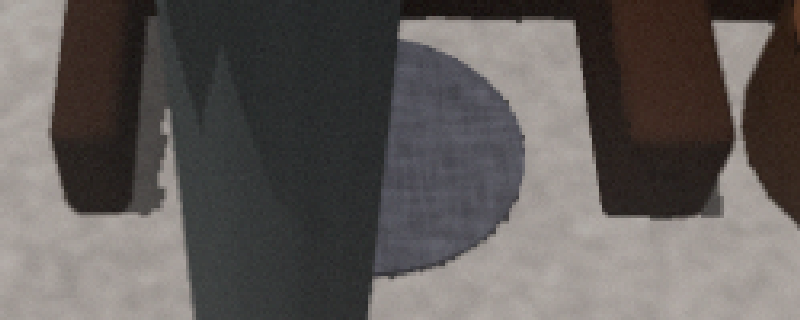

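In the wrist view the bay's mouth corners on the table are at (271.5,66.5) and (419,67). The back rail's foot line is at row 6 and the pad's right limb at column 394.

```bash
python3 - <<'E'
from m import *
P=pose("wrist");s=read_state();print(s['position'])
g=plane("wrist",[(271.5,66.5),(419,67),(450,67),(357,5.5),(408,6.2)],0,P)[:,:2]
v=g[1]-g[0];print("width",np.linalg.norm(v),"ang",np.degrees(np.arctan2(v[1],v[0])),"end ang",np.degrees(np.arctan2(*(g[2]-g[0])[::-1])),"back ang",np.degrees(np.arctan2(*(g[4]-g[3])[::-1])))
a=np.radians(5.8);X=np.array([np.cos(a),np.sin(a)]);Y=np.array([-X[1],X[0]])
for q in g:print((q-s['position'][:2])@X,(q-s['position'][:2])@Y)
p=cv2.imread("pics/w7.png")[:,:,::-1].copy();q=p.astype(int);hsv=cv2.cvtColor(p,cv2.COLOR_RGB2HSV)
m=((q[...,2]-q[...,0]>0)&(hsv[...,2]<125)&(hsv[...,2]>60)).astype(np.uint8)*255
h,c=edge(cv2.morphologyEx(sub(m,(352,8,400,92)),cv2.MORPH_OPEN,np.ones((3,3))))
h=c[(c[:,0]>357)&((c[:,0]>375)|(c[:,1]>50))]
w=plane("wrist",h,1,P)[:,:2];c,r=circ(w);print("pad",c,r,(c-s['position'][:2])@X,(c-s['position'][:2])@Y)
E
```

```text
[520.24147644 -60.03978702   9.35440987]
width 100.35685059245142 ang 5.585736357974991 end ang 5.670504926124719 back ang 4.8920862436398185
-31.67646047318704 138.22050574423523
68.67968839220681 137.8452115362741
89.86888675670366 137.94579876490192
29.22291020381495 198.24330566870205
67.55077108503683 197.63590831167173
pad [521.9042728   96.96210626] 34.72607554497068 17.520314000434137 156.03011882379917
```

Request:
step_arm(claw=[0.56,0.56,0.56,0.56,0.56,0.56,0.56,0.56], travel=[[0.0008,-0.0015,0.0013],[0.0012,-0.0023,0.0019],[0.0016,-0.0031,0.0026],[0.002,-0.0038,0.0032],[0.002,-0.0038,0.0032],[0.002,-0.0038,0.0032],[0.002,-0.0038,0.0032],[0.002,-0.0038,0.0032]], rot=[[0,0,0],[0,0,0],[0,0,0],[0,0,0],[0,0,0],[0,0,0],[0,0,0],[0,0,0]])

```text
clock: 10.88
position: [530.5, -24.9, 9.3]
ee_rot: [-139.9, 0.0, 5.7]
contact_force: [-1.4, -2.7, 0.7]
width: 0.563
```

Request:
step_arm(claw=[0.56,0.56,0.56,0.56,0.56], travel=[[0.002,-0.0038,0.0032],[0.002,-0.0038,0.0032],[0.0006,-0.0038,0.0032],[0,-0.0031,0.0026],[0,-0.0015,0.0013]], rot=[[0,0,0],[0,0,0],[0,0,0],[0,0,0],[0,0,0]])

```text
clock: 11.5
position: [533.0, -3.8, 9.3]
ee_rot: [-139.9, -0.0, 5.7]
contact_force: [0.6, -1.9, 0.1]
width: 0.559
```

```bash
python3 foot.py w8;python3 - <<'E'
from h import *
p,d=cams.camera('top');cv2.imwrite("pics/t8.png",cv2.resize(p[150:280,250:450],None,fx=4,fy=4)[:,:,::-1])
E
```

```text
11.5 [532.9603805   -3.78088378   9.3455694 ] [-1.39893814e+02 -1.27476265e-02  5.72762349e+00] [ 0.63986714 -1.86943953  0.14648029]
foot 529.7946309384158 29.544483896393466 36.78304788161183 0.1134997005495677
right 0.21819509146872243 fwd 33.474684343200444
```

View pics/w8.png

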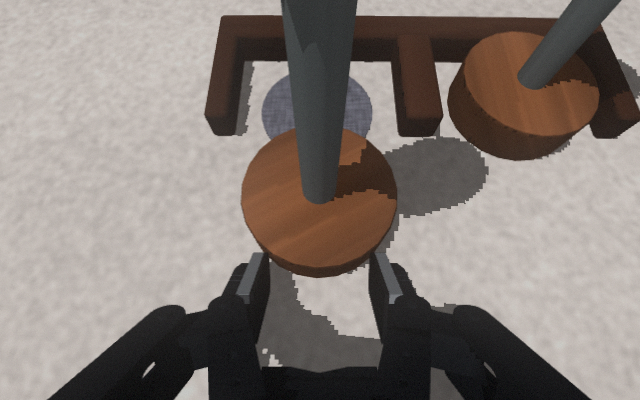

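View pics/t8.png

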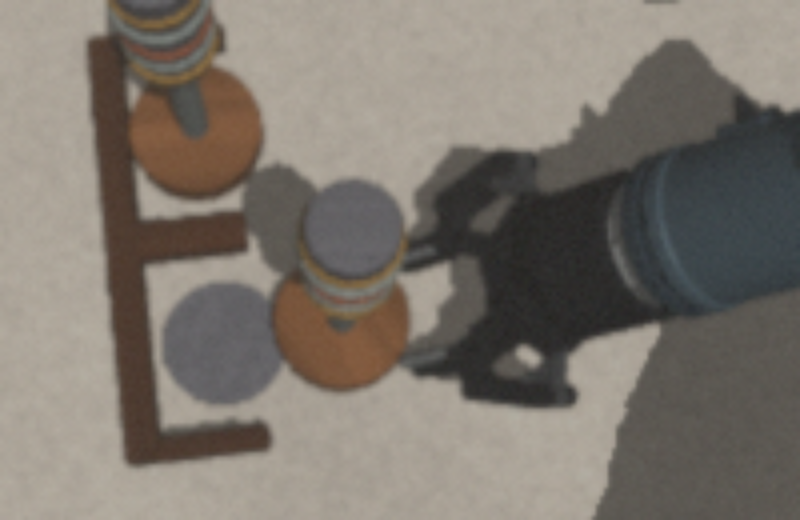

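Foot centred at (319,198); the bay corners at (235,135) and (398,135) put it within about 2 mm of the bay axis. I'll push in with a 1 mm correction to the left.

Request:
step_arm(claw=[0.56,0.56,0.56,0.56,0.56,0.56,0.56,0.56], travel=[[0,-0.0015,0.0013],[-0.0002,-0.0023,0.0019],[-0.0003,-0.0031,0.0026],[-0.0003,-0.0038,0.0032],[-0.0002,-0.0038,0.0032],[0,-0.0038,0.0032],[0,-0.0038,0.0032],[0,-0.0038,0.0032]], rot=[[0,0,0],[0,0,0],[0,0,0],[0,0,0],[0,0,0],[0,0,0],[0,0,0],[0,0,0]])

```text
clock: 12.6
position: [528.4, 29.9, 9.3]
ee_rot: [-139.9, 0.0, 5.7]
contact_force: [0.5, -2.4, 1.4]
width: 0.56
```

Request:
step_arm(claw=[0.56,0.56,0.56,0.56,0.56,0.56,0.56], travel=[[0,-0.0038,0.0032],[0,-0.0038,0.0032],[0,-0.0031,0.0026],[0,-0.0023,0.0019],[0,-0.0023,0.0019],[0,-0.0015,0.0013],[0,-0.0015,0.0013]], rot=[[0,0,0],[0,0,0],[0,0,0],[0,0,0],[0,0,0],[0,0,0],[0,0,0]])

```text
clock: 13.48
position: [526.1, 53.3, 9.3]
ee_rot: [-139.9, 0.0, 5.7]
contact_force: [0.0, -3.4, 0.1]
width: 0.559
```

```bash
python3 foot.py w9
```

```text
13.475 [526.10226793  53.31899894   9.30050841] [-1.39899846e+02  1.30621318e-03  5.72489359e+00] [ 0.0253985  -3.43822894  0.14276109]
foot 522.9803229497788 86.53194291891133 36.898486073620816 0.13555461676374136
right 0.2504143049375694 fwd 33.35840944298043
```

View pics/w9.png

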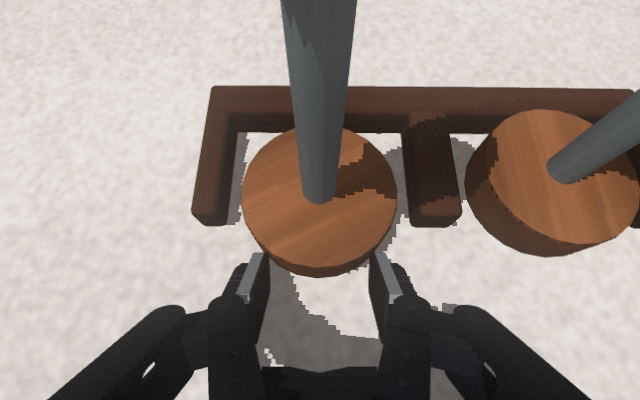

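The foot is in the bay with even gaps at both sides, about 10 mm short of the back rail. I'll creep it home and watch the force.

Request:
step_arm(claw=[0.56,0.56,0.56,0.56,0.56], travel=[[0,-0.0011,0.001],[0,-0.0011,0.001],[0,-0.0011,0.001],[0,-0.0011,0.001],[0,-0.0011,0.001]], rot=[[0,0,0],[0,0,0],[0,0,0],[0,0,0],[0,0,0]])

```text
clock: 14.15
position: [525.4, 60.7, 9.1]
ee_rot: [-139.9, -0.0, 5.7]
contact_force: [0.0, -2.9, 2.0]
width: 0.562
```

Request:
step_arm(claw=[0.56,0.56], travel=[[0,-0.0008,0.0006],[0,-0.0008,0.0006]], rot=[[0,0,0],[0,0,0]])

```text
clock: 14.4
position: [525.2, 62.8, 9.2]
ee_rot: [-139.9, -0.0, 5.7]
contact_force: [-0.2, -2.0, 1.6]
width: 0.563
```

Request:
step_arm(claw=[0.56,0.56], travel=[[0,-0.0008,0.0006],[0,0,0]], rot=[[0,0,0],[0,0,0]])

```text
clock: 14.65
position: [525.0, 63.9, 9.2]
ee_rot: [-139.9, 0.0, 5.7]
contact_force: [-0.1, -1.7, 1.3]
width: 0.555
```

Request:
step_arm(claw=[0.56,0.56], travel=[[0,-0.0008,0.0006],[0,0,0]], rot=[[0,0,0],[0,0,0]])

```text
clock: 14.9
position: [525.0, 64.5, 9.2]
ee_rot: [-139.9, 0.0, 5.7]
contact_force: [-0.2, -3.6, 0.7]
width: 0.56
```

```bash
python3 foot.py w10
```

```text
14.9 [524.97728562  64.49430892   9.19747304] [-1.39910167e+02  6.25407257e-04  5.72263290e+00] [-0.20593395 -3.64770571  0.69372531]
foot 521.8240270369649 97.6732241945891 36.96516151943942 0.12725692742837325
right 0.2158221842570332 fwd 33.327719382160204
```

View pics/w10.png

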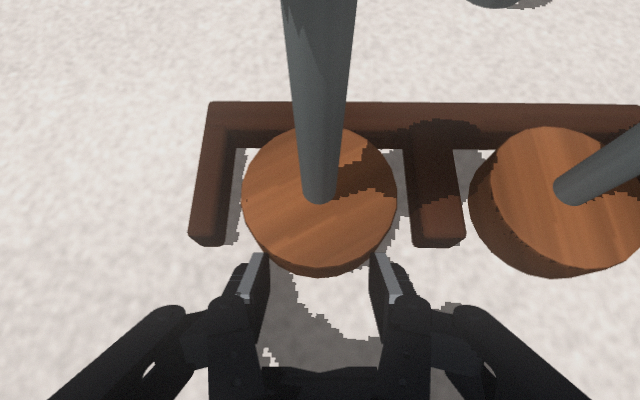

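The foot's rear edge (row 126) is now almost level with the partner's (row 127), but there is no clear force rise yet. I'll keep creeping.

Request:
step_arm(claw=[0.56,0.56], travel=[[0,-0.0008,0.0006],[0,0,0]], rot=[[0,0,0],[0,0,0]])

```text
clock: 15.2
position: [525.1, 64.8, 9.1]
ee_rot: [-140.0, -0.0, 5.7]
contact_force: [0.6, -5.5, 2.2]
width: 0.56
```

Request:
step_arm(claw=[0.56,0.56], travel=[[0,-0.0008,0.0006],[0,0,0]], rot=[[0,0,0],[0,0,0]])

```text
clock: 15.45
position: [525.2, 65.1, 9.0]
ee_rot: [-140.0, -0.0, 5.7]
contact_force: [-0.3, -7.9, 2.8]
width: 0.562
```

The force rises (3.6, 5.5, 7.9 N) while the TCP advances only about 0.3 mm for each 1 mm commanded, so the foot is against the rail. I'll back straight off.

Request:
step_arm(claw=[0.56,0.56,0.56,0.56,0.56,0.56,0.56,0.56], travel=[[0,0.0008,-0.0006],[0,0.0015,-0.0013],[0,0.0023,-0.0019],[0,0.0046,-0.0039],[0,0.0077,-0.0064],[0,0.0092,-0.0077],[0,0.0115,-0.0097],[0,0.0115,-0.0097]], rot=[[0,0,0],[0,0,0],[0,0,0],[0,0,0],[0,0,0],[0,0,0],[0,0,0],[0,0,0]])

```text
clock: 16.45
position: [531.3, 1.4, 9.2]
ee_rot: [-139.9, 0.0, 5.7]
contact_force: [-0.1, -0.2, 0.1]
width: 0.558
```

Request:
step_arm(claw=[0.56,0.56,0.56,0.56,0.56], travel=[[0,0,-0.02],[0,0,-0.03],[0,0,-0.03],[0,0,-0.02],[0,0,0]], rot=[[0,0,0],[0,0,0],[0,0,0],[0,0,0],[0,0,0]])

```text
clock: 17.08
position: [538.6, -63.4, 86.3]
ee_rot: [-140.0, -0.1, 5.6]
contact_force: [-0.8, 0.5, -0.4]
width: 0.562
```

```bash
python3 - <<'E'
from m import *
P=pose("wrist");s=read_state();print(s['clock'],s['position'],s['contact_force'])
p,_=cams.camera('wrist');cv2.imwrite("pics/w11.png",p[:,:,::-1])
t,_=cams.camera('top');cv2.imwrite("pics/t11.png",t[:,:,::-1])
c,_=cams.camera('scene');cv2.imwrite("pics/s11.png",c[:,:,::-1])
hsv=cv2.cvtColor(t,cv2.COLOR_RGB2HSV)
m=((hsv[...,1]>95)&(hsv[...,0]<20)&(hsv[...,2]>68)).astype(np.uint8)*255
for b in((275,165,322,205),(286,213,328,258)):
    h,_=edge(cv2.morphologyEx(sub(m,b),cv2.MORPH_OPEN,np.ones((3,3))));print("top",robust(plane("top",h,28)[:,:2],38))
E
```

```text
17.075 [538.5917708  -63.36149651  86.34741556] [-0.81908001  0.45568069 -0.44027846]
top (array([639.22115534, 108.67927062,  36.75580263]), np.float64(0.8645357668658278))
top (array([520.88384537,  97.77616544,  36.53716614]), np.float64(0.7299707475679291))
```

View pics/w11.png

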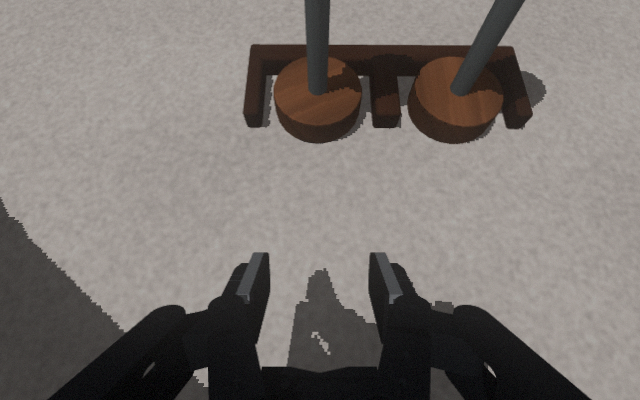

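View pics/t11.png

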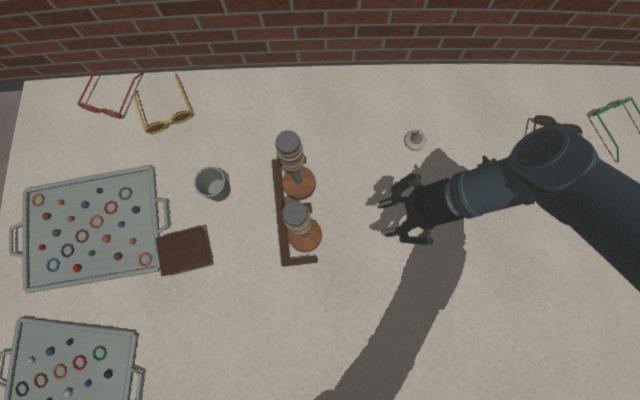

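View pics/s11.png

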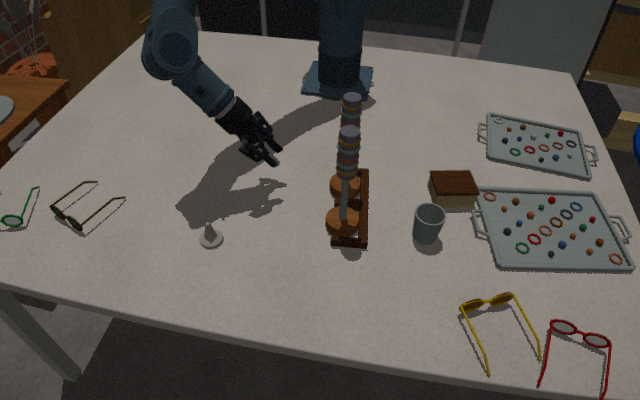

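The wrist view shows the stand's foot at (318,98), level with the partner's at (456,97), and both are upright. The top and scene views show the cone, cup, box and partner where they were, and the gripper well clear. I'm handing in.

```bash
python3 -c "
from cell import ticket
print(ticket.hand_in())"
```

```text
the job is handed in; nothing more can be done
None
```

The bracelet stand is in the free bay beside its partner, upright, with its foot against the back rail. I handed the job in at about 17 s. I pushed only the foot, with the gripper tilted 40° so it stayed clear of the column. The fingers were half open, so both touched the foot without gripping it. I then backed the gripper straight off.

**Home against the rail:** over the last creeping steps the force rose from 3.6 to 7.9 N, while the tool moved only about 0.3 mm for each 1 mm commanded.

**Final position:** the top camera put the foot at (520.9, 97.8). That is about 1 mm deeper than the partner, and roughly 1 mm from the bay's centre. The partner had moved less than 0.5 mm. The box, cone and cup looked unmoved in the pictures, though I did not measure them.

**Disagreements:**
- **Wrist view:** one early reading, taken just after the arm moved, was 5–7 mm off the top camera in y. Close up, the two agreed to about 2 mm.
- **Scene camera:** its circle fit of the stand's foot was poor because the post hid part of it, so I did not use it.
- **Pad:** its fitted depth near the mouth came out about 4 mm short of what the rack's edges gave. I relied on the rack edges and the contact force.

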